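# Pull the filter plate from the fume unit and show it to the inspection camera

## Robot

A 6-joint arm with a two-finger parallel gripper is mounted at the origin on the work surface. World frame = base frame: x ahead of the robot, y to its left, z up, the work surface at z = 0. Lengths are in m, angles in degrees, forces in N, time in s.
With the tool pointing down it reaches from about 0.35 to 0.725 m from the base axis. Payload 4.3 kg.
Tool frame: the origin (TCP) lies at the very end of the fingers, on their centre line; the grasp point (between the pads) lies 19 mm behind it; y points along the fingers, x is the direction in which the jaws open and shut, and the axes are right-handed (so a half turn about y gives the same grasp; the last joint's range is limited). The gripper opens to 85 mm and grips with 20 to 120 N. Pads are 22 mm wide; open, the fingers measure 114 mm over their backs; the gripper's body (76 mm by 85 mm) begins 54 mm behind the grasp point. The pads swing forward as they close: fully open they stand 13 mm farther back than shut.
Start: joints at [-74.845, 21.618, 4.641, 73.018, 0, 83.68], TCP at [0.211, -0.535, 0.231] pointing down, gripper open.
Joint ranges: [-156.06, 156.06], [-48.1, 94.91], [-58.44, 69.94], [-101.28, 121.22], [-78.64, 73.56], [-180, 180]. Speed limits (degrees/s): [147.25, 147.25, 180, 180, 180, 180].

## Interface

Orientations are given as [roll, pitch, yaw] about the fixed x, y, z axes, in that order (R = Rz(yaw) Ry(pitch) Rx(roll)).
In Python, from workcell import env gives the robot as it stands.
- The arm moves only by the tool send_rows, never from a script. Its argument "rows" is a list of rows, each an object of numbers: "claw": the closure in counts, from 0 (fully open) to 255 (shut); "x", "y", "z": the shift along the tool's x, y, z in mm; "ax", "ay", "az": the turn, a rotation vector about the tool's x, y, z in units of 6 degrees (1.0 is 6 degrees). A call has 1 to 12 rows; each row is the pose to reach, as a shift and turn from the pose measured when the call began, along the tool's axes at that moment; what a row does not reach only later rows make up. A row lasts 1/8 s, in which the tool goes at most 62.5 mm and 10.7 degrees, less where a joint would pass 70% of its speed; a pose out of reach is approached as far as the arm can. A call with a gripper value outside its range is refused whole. The fingers move at their own pace and stop on an object; "grip_force" is the grip in N (left out, the last holds). Time passes only in rows, so rows that repeat a pose let the fingers close. It gives the time, the measured TCP pose, the force and the opening at its end, in the units of the state.
- env.sense(): the state, without advancing time (a new reading comes with each control period).
- env.capture(name): name is "scene" or "side" or "wrist"; returns the picture (420x560x3 uint8, blue, green, red); there is no depth.
- env.calibration(name): a dict with "K" (3x3 intrinsics, pixels), "eye" and "rotation" of the camera in the world; the wrist camera has in their place "hand_eye" (4x4, takes a point from camera to tool coordinates, whose origin is the TCP and whose axes are the tool frame's). Camera axes: x right, y up, looking along -z (the intrinsics and any distortion apply to the point x, -y, -z); pixel columns grow to the right and rows downward; lengths in m; the calibration is good to about 2 mm. The wrist camera is an equidistant fisheye: a pixel r from the principal point sees the ray r / f radians off the axis. A picture is of the moment at which its call begins: read the wrist's pose just before it. calibration takes no time and is no camera call.
- env.finish_job(): hands the job in, once; it reports no verdict.
The state is a dict: "t": time; "joints": joint angles; "joint_velocities": joint speeds; "joint_torque": joint torques, N m; "ee_pos": TCP position; "ee_rot": TCP orientation; "contact_force": force on the tool from outside, world axes, zero at the start; "moment": the same for the moment, N m; "finger_gap": opening from 0.0 (shut) to 1.0 (fully open).
Only numpy, scipy, OpenCV 4.12 (cv2) and the standard library are available. Lean on these libraries where they do the work, as an engineer would, in place of code of your own. Each camera call takes 0.05 s, during which the arm holds its last target.

## Task

Lift the flap of the grey fume filter unit and leave it standing open (upright or leaning back), then draw the thin mesh filter plate out of its slot by its pull tab, leaving the thick cartridge in the other slot. Carry the plate to the inspection camera and hold it upright and still with one broad face squarely towards the lens, the middle of the framed mesh level with the lens, straight in front of it and about 90 mm from it; do not bump the camera or disturb anything else on the bench. Finish while still holding the plate there in the gripper: do not put it down or let go.

Things in the scene. Friction and masses are not known exactly. Their poses are not given: they have to be found in the camera images.
- extractor: Grey sheet-metal fume filter unit, fixed, 170 (x) by 250 (y) by 120 mm high, walls and floor 6 mm, open-topped under its flap. Origin: centre of its underside; +x from grilled front to hinge side. Two slots run along its x at y = +50 and -50 mm (middle at x = -12 mm) between ribs 40 mm above the inner floor; one holds the filter plate, the other the thick cartridge, either way round.
- flap (a joint): Hinge angle of the unit's flap, rad: 0 shut (level), 1.57 upright, 1.8 at its stop, leaning back. May start slightly ajar. Stiff friction hinge: it stays where it is left and takes about 4 N at the grip to lift. The flap is 170 by 250 by 6 mm and covers the whole unit.
- flap_grip (a point): Where to pinch the flap's black grip lug, 28 mm above the flap's outer face. The lug is 14 (unit's x) by 20 (unit's y) by 42 mm tall, square to the flap near its front edge, 150 mm from the hinge line. It turns with the flap; pinched across its 20 mm width (along the unit's y) it can pivot between the fingers.
- flap_hinge (a point): Middle of the flap's hinge line at the unit's far top edge, 120 mm above the bench; the line runs along the unit's y. With the flap shut, flap_grip is 150 mm from here towards the unit's front (-x) and 34 mm higher.
- filter_mid (a point): Centre of the filter plate's framed mesh: thin aluminium frame with dark mesh, 110 mm long (its x), 8 mm thick (its y), 70 mm high (its z, up), about 0.14 kg; broad faces look along its +y and -y. At the start it stands in its slot with about 1.5 mm play, axes parallel to the unit's, hidden beneath the flap.
- filter_tab (a point): Centre of the filter plate's pull tab, 50 mm straight above filter_mid: a plain upright block 24 (x) by 10 (y, thickness) by 30 mm high on the middle of the plate's top edge. At the start this point is 91 mm above the bench, 29 mm below the unit's rim.
- cartridge_mid (a point): Centre of the thick part of the other cartridge, a grey block 110 by 34 by 30 mm with pleats on top and no tab, top 76 mm above the bench. It stays where it is.
- camera: The inspection camera on a fixed stand: foot 90 by 100 mm, post, black head 75 by 55 by 55 mm with a round lens 44 mm across, its top 218 mm above the bench. Origin at the underside of the stand; the lens looks along its -x; z up.
- lens (a point): Centre of the lens's front face, 190 mm above the bench; its -x is the viewing direction.
- view_point (a point): The point in free air 90 mm straight out from the lens, at lens height (190 mm), where the middle of the framed mesh is to be held. Axes as the camera's: x is along the line of sight.
- parts_tray: White foam tray with rows of small metal parts, 130 by 170 by 27 mm, on the bench. Leave it. Origin under its centre.
- mug: White lidded mug, 78 mm across, 108 mm high. Leave it.
- pliers: Pliers with orange handles, about 180 mm long, lying flat. Leave them.
- screwdriver: Screwdriver lying on the bench. Leave it.
- solvent_bottle: White bottle, 60 mm across, 150 mm high. Leave it.
- screw_jar: Clear jar with black cap, 56 mm across, 60 mm high. Leave it.

How it is judged:
By the outcome, as a careful person would: the job done as asked, in the order asked, and still so for the second after the job is handed in, while the arm keeps its last pose, push and grip.
It also fails if it takes over 58 s, if anything falls off the work surface, if the arm or the gripper's body presses on something with over 40 N, if the wrist force passes 120 N, or if a joint passes its speed limit or range.

## Working session

There is one attempt and no reset: what is moved stays moved. The work goes in short steps, Python scripts to look and compute and a tool call to move; the robot and the scene stay as the last step left them, time stands still between calls to the robot, and variables do not carry over. Pictures are saved under pics/ and viewed, and the job is handed in when it is done.

Besides the shell and the picture viewer there is one more tool, called after "Call:" by a JSON object that holds its "method" and its "body". send_rows: Moves the arm, as the interface text tells. Its arguments: {"type":"object","properties":{"rows":{"type":"array","items":{"type":"object","properties":{"claw":{"type":"number"},"x":{"type":"number"},"y":{"type":"number"},"z":{"type":"number"},"ax":{"type":"number"},"ay":{"type":"number"},"az":{"type":"number"}}}},"grip_force":{"type":"number"}},"required":["rows"]}

```bash
ls; mkdir -p pics; python3 - <<'E'
from workcell import env
import cv2,json
s=env.sense();print(s)
for n in ["scene","side","wrist"]:
    c=env.calibration(n);print(n,{k:(v.tolist() if hasattr(v,'tolist') else v) for k,v in c.items()})
    cv2.imwrite(f"pics/{n}0.png",env.capture(n))
E
```

```text
pics
{'t': 0.0, 'joints': array([-7.48435196e+01,  2.16643819e+01,  4.56352904e+00,  7.30195459e+01,
        5.28362989e-04,  8.36831236e+01]), 'joint_velocities': array([ 0.08956166, -0.09244516, -0.01304591,  0.01173477, -0.01075549,
        0.01250772]), 'joint_torque': array([-1.59415340e-03, -4.63599873e+01,  2.69878417e+01,  2.08766665e-02,
       -1.26287423e-04, -4.24022289e-06]), 'ee_pos': array([ 0.21035051, -0.53443262,  0.23034017]), 'ee_rot': array([-89.98622771,   0.11960959, -68.52662937]), 'contact_force': array([-1.01468773, -1.32231258,  0.38263558]), 'moment': array([ 0.02453152, -0.01210086, -0.01529515]), 'finger_gap': 0.9962091728017839}
scene {'K': [[421.97306173881697, 0.0, 280.6016126262826], [0.0, 421.97306173881697, 204.7245961168685], [0.0, 0.0, 1.0]], 'eye': [0.8872590950870046, -0.6497886146773324, 1.1335339847116517], 'rotation': [36.056494110011805, -0.6421707104448031, 30.025789893736842]}
side {'K': [[541.736585249872, 0.0, 284.22152527691725], [0.0, 541.736585249872, 214.95303530494007], [0.0, 0.0, 1.0]], 'eye': [0.455577133044496, -1.288070452030538, 1.0163859704567533], 'rotation': [55.45655691658696, -0.12301732344648393, -3.263675665582503]}
wrist {'K': [[325.19226210127806, 0.0, 280.6916445499028], [0.0, 325.19226210127806, 215.14659437781623], [0.0, 0.0, 1.0]], 'hand_eye': [[0.9999987692770731, -0.000993699364919599, -0.0012140864514066417, 0.0004584813039143487], [-0.0008492797637279445, 0.30780290213084016, -0.951449763342088, -0.1434502817989464], [0.0013191543587665188, 0.9514496234701051, 0.30780167938198966, 0.07948383143304655], [0.0, 0.0, 0.0, 1.0]]}
```

View pics/scene0.png

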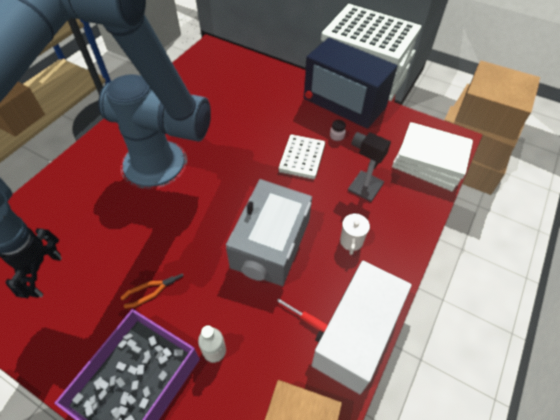

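View pics/side0.png

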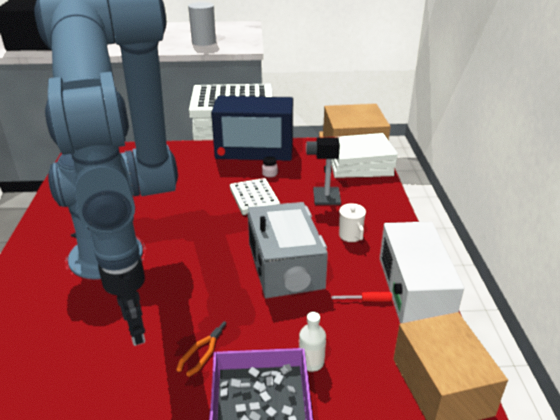

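View pics/wrist0.png

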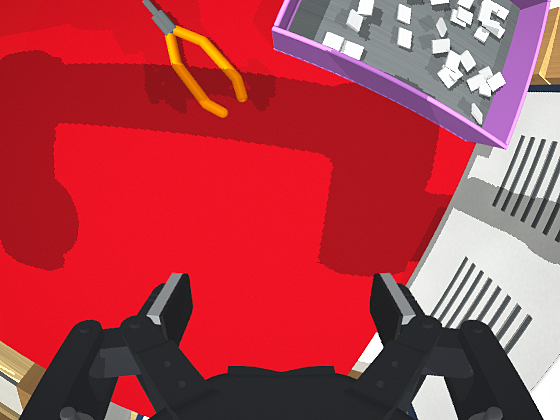

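```bash
python3 - <<'E'
import cv2
a=cv2.imread('pics/scene0.png');b=cv2.imread('pics/side0.png')
cv2.imwrite('pics/c1.png',cv2.resize(a[170:290,220:340],None,fx=5,fy=5,interpolation=2))
cv2.imwrite('pics/c2.png',cv2.resize(b[190:310,230:350],None,fx=5,fy=5,interpolation=2))
cv2.imwrite('pics/c3.png',cv2.resize(a[110:210,330:410],None,fx=6,fy=6,interpolation=2))
cv2.imwrite('pics/c4.png',cv2.resize(b[120:220,290:370],None,fx=6,fy=6,interpolation=2))
E
```

```text
(no output)
```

View pics/c1.png

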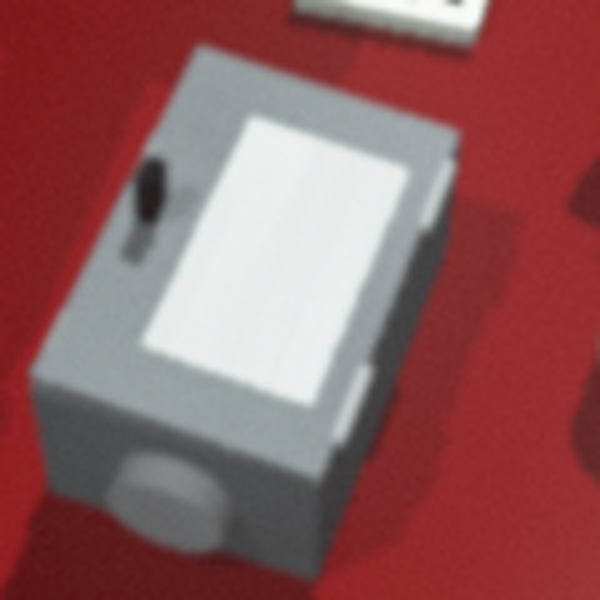

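View pics/c2.png

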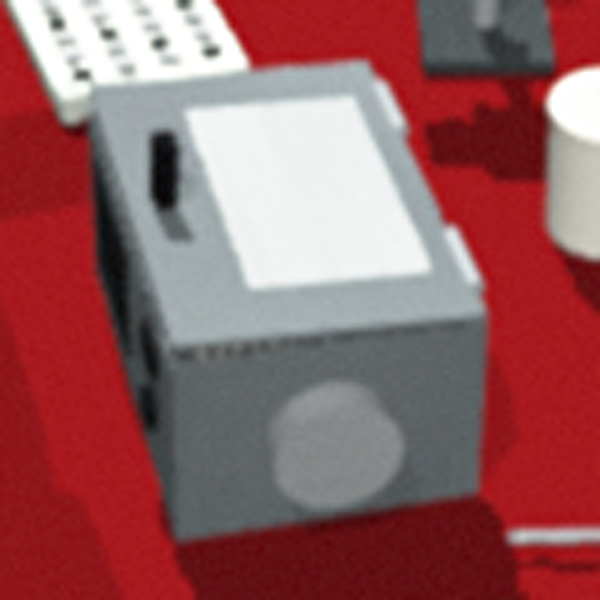

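View pics/c3.png

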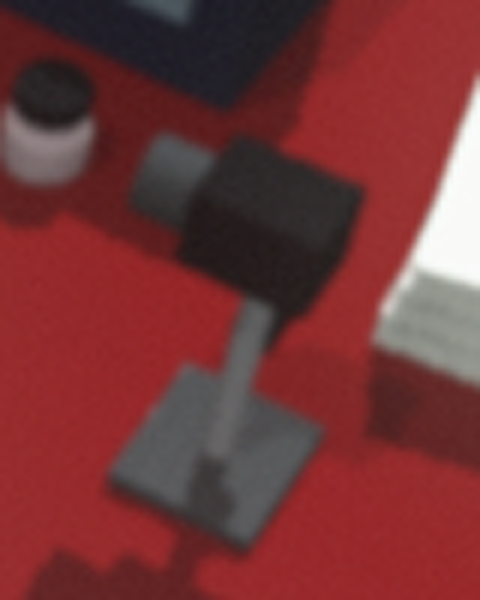

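View pics/c4.png

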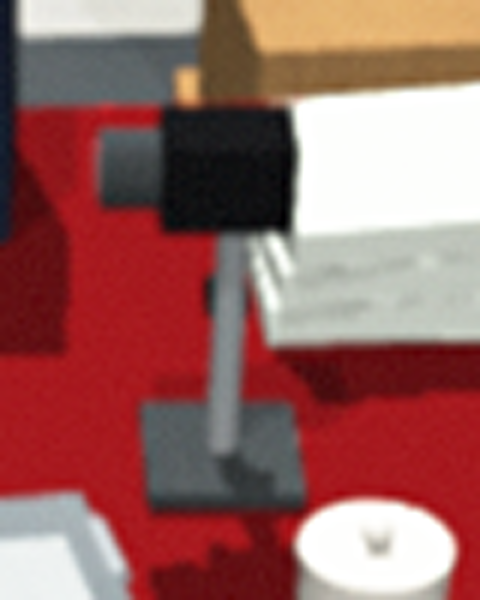

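```bash
cat > h.py <<'E'
import numpy as np,cv2
from scipy.spatial.transform import Rotation as R
from scipy.optimize import least_squares
from workcell import env
def rot(a): return R.from_euler('xyz',a,degrees=True).as_matrix()
C={n:env.calibration(n) for n in ["scene","side","wrist"]}
def proj(n,P,pose=None):
    c=C[n];K=np.array(c['K']);P=np.atleast_2d(P)
    if n!='wrist':
        p=(P-np.array(c['eye']))@rot(c['rotation'])
    else:
        pos,r=pose;q=(P-pos)@rot(r);H=np.array(c['hand_eye']);p=(q-H[:3,3])@H[:3,:3]
    v=p*[1,-1,-1]
    if n=='wrist':
        rr=np.hypot(v[:,0],v[:,1]);th=np.arctan2(rr,v[:,2]);s=th/rr
        return np.c_[K[0,0]*v[:,0]*s+K[0,2],K[1,1]*v[:,1]*s+K[1,2]]
    return np.c_[K[0,0]*v[:,0]/v[:,2]+K[0,2],K[1,1]*v[:,1]/v[:,2]+K[1,2]]
def ray(n,uv,pose=None):
    c=C[n];K=np.array(c['K']);d=np.array([(uv[0]-K[0,2])/K[0,0],(uv[1]-K[1,2])/K[1,1],1.])
    if n=='wrist':
        r=np.hypot(d[0],d[1]);d=np.array([d[0]/r*np.sin(r),d[1]/r*np.sin(r),np.cos(r)])
    d=d*[1,-1,-1]
    if n!='wrist': return np.array(c['eye']),rot(c['rotation'])@d
    H=np.array(c['hand_eye']);Rw=rot(pose[1])
    return pose[0]+Rw@H[:3,3],Rw@(H[:3,:3]@d)
def onz(n,uv,z,pose=None):
    o,d=ray(n,uv,pose);return o+d*(z-o[2])/d[2]
def rz(y): return R.from_euler('z',y,degrees=True).as_matrix()
def unitpt(p,P): return np.array([p[0],p[1],0])+np.atleast_2d(P)@rz(p[2]).T
def flappt(p,P): # P in unit coords with flap shut; rotate about hinge
    a=np.radians(p[3]);H=np.array([.085,0,.12]);q=np.atleast_2d(P)-H
    c,s=np.cos(a),np.sin(a)
    # front (-x) goes up
    q=np.c_[q[:,0]*c+q[:,2]*s,q[:,1],-q[:,0]*s+q[:,2]*c]
    return unitpt(p,q+H)
def tri(obs): # list of (origin,dir)
    A=np.zeros((3,3));b=np.zeros(3)
    for o,d in obs:
        d=d/np.linalg.norm(d);M=np.eye(3)-np.outer(d,d);A+=M;b+=M@o
    return np.linalg.solve(A,b)
E
cat > fit.py <<'E'
from h import *
def cs(u,v):return ((u+.5)/5-.5+220,(v+.5)/5-.5+170)
def cd(u,v):return ((u+.5)/5-.5+230,(v+.5)/5-.5+190)
f=[(-.085,.125,.126),(.085,.125,.126),(.085,-.125,.126),(-.085,-.125,.126)]
lug=[(-.065,0,.168)]
bt=[(.085,-.125,0),(-.085,-.125,0)]
obs=[('scene',f+lug,flappt,[cs(200,45),cs(460,130),cs(318,475),cs(35,375),cs(152,157)]),
('side',f+lug,flappt,[cd(92,88),cd(372,62),cd(485,318),cd(172,350),cd(165,132)]),
('scene',bt,unitpt,[cs(315,578),cs(55,488)]),('side',bt,unitpt,[cd(478,492),cd(178,538)])]
def res(p):
    return np.concatenate([(proj(n,fn(p,P))-np.array(o)).ravel() for n,P,fn,o in obs])
r=least_squares(res,[.5,-.1,-5,3],loss='soft_l1',x_scale=[.01,.01,1,1])
print(r.x);print(res(r.x).reshape(-1,2).round(1))
# camera triangulation
def c3(u,v):return ((u+.5)/6-.5+330,(v+.5)/6-.5+110)
def c4(u,v):return ((u+.5)/6-.5+290,(v+.5)/6-.5+120)
for a,b in [((152,182),(100,168)),((185,365),(140,402)),((325,430),(292,402)),((245,550),(303,495)),((110,480),(150,497)),((240,135),(163,108)),((365,190),(297,108))]:
    print(tri([ray('scene',c3(*a)),ray('side',c4(*b))]).round(4))
E
python3 fit.py
```

```text
[ 0.53072313 -0.06774909  9.54579645  2.2416877 ]
[[ 0.1 -0.4]
 [ 0.6 -0.4]
 [ 0.2 -0. ]
 [-1.3 -0.8]
 [-0.3  1.9]
 [-0.  -0.4]
 [-0.1 -0.2]
 [ 1.1 -0.8]
 [ 0.3 -0.2]
 [ 0.4  2.1]
 [-0.  -0.2]
 [-1.2 -0.7]
 [ 0.2  0.2]
 [-0.1  0.3]]
[0.6231 0.2895 0.1897]
[0.654  0.3363 0.0122]
[0.7433 0.3317 0.0123]
[0.7362 0.2289 0.0133]
[0.6505 0.2395 0.0083]
[0.6576 0.3178 0.2132]
[0.7293 0.3089 0.2166]
```

```bash
cat >> h.py <<'E'
def move(p,yaw=None,tilt=None,s=None,Rm=None):
    s=s or env.sense();R0=rot(s['ee_rot']);p0=np.array(s['ee_pos'])
    if Rm is None: Rm=rot([-90,0,yaw])
    d=R0.T@(np.array(p)-p0)*1000
    w=R.from_matrix(R0.T@Rm).as_rotvec(degrees=True)/6
    return d.round(1),w.round(2),'dist',round(np.linalg.norm(d)),'deg',round(np.linalg.norm(w)*6,1)
E
python3 - <<'E'
from h import *
p=[.5307,-.0677,9.55,2.24]
g=flappt(p,[[-.065,0,.154]])[0];print(g)
for z in (.12,.06): print(move(g+[0,0,-.019+z],99.5))
E
```

```text
[ 0.46802434 -0.07824454  0.15983683]
(array([-330.4,  -29.7,  406.8]), array([-2.0e-02, -2.8e+01,  0.0e+00]), 'dist', 525, 'deg', np.float64(168.0))
(array([-330.3,   30.3,  406.8]), array([-2.0e-02, -2.8e+01,  0.0e+00]), 'dist', 525, 'deg', np.float64(168.0))
```

Call:
{"method": "send_rows", "body": {"rows": [{"x": -20,"y": -20,"z": 25,"ay": -1.6,"claw": 0},{"x": -60,"y": -29,"z": 72,"ay": -3.3},{"x": -95,"y": -29,"z": 115,"ay": -5},{"x": -130,"y": -29,"z": 157,"ay": -6.7},{"x": -165,"y": -29,"z": 200,"ay": -8.4},{"x": -200,"y": -29,"z": 243,"ay": -10.1},{"x": -235,"y": -29,"z": 287,"ay": -11.8},{"x": -270,"y": -29,"z": 331,"ay": -13.5},{"x": -305,"y": -29,"z": 374,"ay": -15.2},{"x": -330,"y": -29,"z": 407,"ay": -16.9},{"x": -330,"y": -29,"z": 407,"ay": -18.6},{"x": -330,"y": -29,"z": 407,"ay": -20.3}]}}

```text
invalid input at $.rows[0]: expected keys claw, x, y, z, ax, ay, az
```

```bash
python3 - <<'E'
from h import *
p=[.5307,-.0677,9.55,2.24]
g=flappt(p,[[-.065,0,.154]])[0]
s=env.sense();print(s['t'],s['ee_pos'],s['ee_rot'])
for z in (.06,): print(move(g+[0,0,-.019+z],99.5))
E
```

```text
0.15 [ 0.21037994 -0.53458744  0.2305739 ] [-8.99901503e+01  8.98312571e-02 -6.85232505e+01]
(array([-330.3,   30.3,  406.8]), array([-2.0e-02, -2.8e+01,  0.0e+00]), 'dist', 525, 'deg', np.float64(168.0))
```

All seven keys needed in each row.

Call:
{"method": "send_rows", "body": {"rows": [{"claw": 0,"x": -30,"y": -20,"z": 36,"ax": 0,"ay": -1.7,"az": 0},{"claw": 0,"x": -66,"y": -29,"z": 80,"ax": 0,"ay": -3.4,"az": 0},{"claw": 0,"x": -100,"y": -29,"z": 123,"ax": 0,"ay": -5.1,"az": 0},{"claw": 0,"x": -135,"y": -29,"z": 166,"ax": 0,"ay": -6.8,"az": 0},{"claw": 0,"x": -170,"y": -29,"z": 209,"ax": 0,"ay": -8.5,"az": 0},{"claw": 0,"x": -205,"y": -29,"z": 252,"ax": 0,"ay": -10.2,"az": 0},{"claw": 0,"x": -240,"y": -29,"z": 295,"ax": 0,"ay": -11.9,"az": 0},{"claw": 0,"x": -275,"y": -29,"z": 338,"ax": 0,"ay": -13.6,"az": 0},{"claw": 0,"x": -310,"y": -29,"z": 381,"ax": 0,"ay": -15.3,"az": 0},{"claw": 0,"x": -330,"y": -29,"z": 407,"ax": 0,"ay": -17,"az": 0},{"claw": 0,"x": -330,"y": -29,"z": 407,"ax": 0,"ay": -18.7,"az": 0},{"claw": 0,"x": -330,"y": -29,"z": 407,"ax": 0,"ay": -20.4,"az": 0}]}}

```text
t: 1.65
ee_pos: [0.4683, -0.0778, 0.2598]
ee_rot: [-89.9, -0.0, 54.3]
contact_force: [0.2, -0.3, -0.3]
finger_gap: 1.001
```

```bash
python3 - <<'E'
from h import *
p=[.5307,-.0677,9.55,2.24]
g=flappt(p,[[-.065,0,.154]])[0]
s=env.sense();print(s['t'],s['ee_pos'],s['ee_rot'])
for z in (.06,): print(move(g+[0,0,-.019+z],99.5))
E
```

```text
1.65 [ 0.46829835 -0.07780446  0.25980522] [-8.98873678e+01 -3.88074665e-02  5.42997429e+01]
(array([-0.6, 59. , -0.2]), array([-0.02, -7.53,  0.01]), 'dist', 59, 'deg', np.float64(45.2))
```

Call:
{"method": "send_rows", "body": {"rows": [{"claw": 0,"x": -0.6,"y": 10,"z": 0,"ax": 0,"ay": -1.7,"az": 0},{"claw": 60,"x": -0.6,"y": 20,"z": 0,"ax": 0,"ay": -3.4,"az": 0},{"claw": 60,"x": -0.6,"y": 30,"z": 0,"ax": 0,"ay": -5.1,"az": 0},{"claw": 60,"x": -0.6,"y": 40,"z": 0,"ax": 0,"ay": -6.8,"az": 0},{"claw": 60,"x": -0.6,"y": 45,"z": 0,"ax": 0,"ay": -7.53,"az": 0},{"claw": 60,"x": -0.6,"y": 45,"z": 0,"ax": 0,"ay": -7.53,"az": 0}]}}

```text
t: 2.4
ee_pos: [0.4672, -0.078, 0.2141]
ee_rot: [-89.9, -0.1, 99.4]
contact_force: [0.2, 0.5, 0.0]
finger_gap: 0.762
```

```bash
python3 - <<'E'
from h import *
p=[.5307,-.0677,9.55,2.24]
s=env.sense();print(s)
im=env.capture('wrist');pose=(s['ee_pos'],s['ee_rot'])
cv2.imwrite('pics/w1r.png',im)
L=[[-.065+a,b,.168] for a,b in[(-.007,-.01),(-.007,.01),(.007,.01),(.007,-.01)]]+[[x,y,.126] for x,y in [(-.085,-.125),(-.085,.125),(.085,-.125),(.085,.125)]]
for u in proj('wrist',flappt(p,L),pose):
    cv2.circle(im,(int(round(u[0])),int(round(u[1]))),3,(0,255,0),1);print(u.round(1))
cv2.imwrite('pics/w1.png',im)
E
```

```text
{'t': 2.4, 'joints': array([-17.20553654,  10.43393878, -13.09148443,  66.66683963,
         0.07121824, -26.63284706]), 'joint_velocities': array([-0.10198865, -0.27950982,  1.0084746 ,  0.36355472,  0.03273985,
        1.15399414]), 'joint_torque': array([-7.80308997e-03, -3.57383931e+01,  2.62892336e+01, -7.79580767e-02,
        4.13512113e-03, -1.58168999e-01]), 'ee_pos': array([ 0.46724138, -0.07801516,  0.21412749]), 'ee_rot': array([-89.86006139,  -0.1498474 ,  99.42700804]), 'contact_force': array([0.21111625, 0.49236971, 0.01718555]), 'moment': array([-0.05708263,  0.04707152, -0.02937457]), 'finger_gap': 0.7619782686342081}
[264.1 235.9]
[297.  235.9]
[296.6 256.4]
[264.6 256.4]
[119.8 197.4]
[441.  196.9]
[156.9 359.6]
[404.3 359.1]
```

View pics/w1.png

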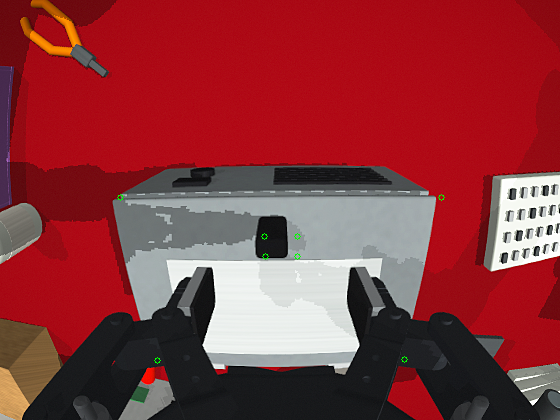

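```bash
python3 - <<'E'
import cv2
a=cv2.imread('pics/w1r.png')
cv2.imwrite('pics/c5.png',cv2.resize(a[150:290,100:300],None,fx=4,fy=4,interpolation=2))
cv2.imwrite('pics/c6.png',cv2.resize(a[150:290,250:450],None,fx=4,fy=4,interpolation=2))
E
```

```text
(no output)
```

View pics/c5.png

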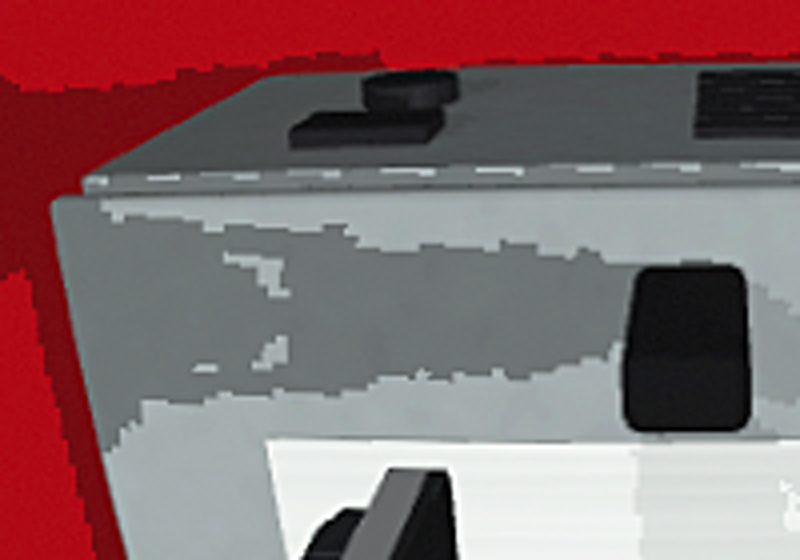

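View pics/c6.png

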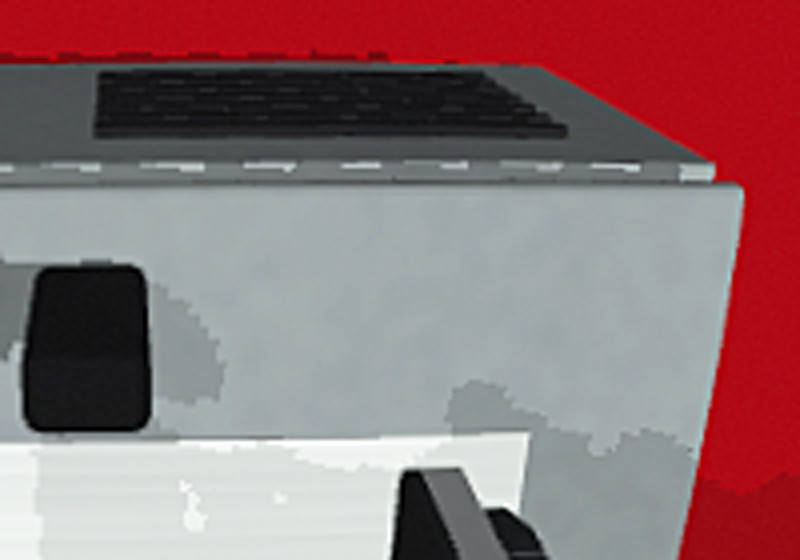

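```bash
cat > fit2.py <<'E'
from h import *
s=dict(ee_pos=np.array([ 0.46724138, -0.07801516,  0.21412749]),ee_rot=[-89.86006139,  -0.1498474 ,  99.42700804]);pose=(s['ee_pos'],s['ee_rot'])
F=[[-.085,-.125,.126],[-.085,.125,.126],[-.072,-.01,.168],[-.072,.01,.168],[-.058,.01,.168],[-.058,-.01,.168],[-.072,-.01,.126],[-.072,.01,.126]]
o=np.array([(112.6,200.1),(435.4,196.1),(256.5,237.7),(287,237.7),(287.1,257.2),(255.4,257.2),(258.9,216),(285.8,216)])
B=[[-.085,-.125,.12],[-.085,.125,.12]];ob=np.array([(120.5,194.6),(428.2,191)])
f=lambda p:np.r_[(proj('wrist',flappt(p,F),pose)-o).ravel(),(proj('wrist',unitpt(p,B),pose)-ob).ravel()]
r=least_squares(f,[.53,-.07,9.5,2],loss='soft_l1',x_scale=[.01,.01,1,1]);print(r.x);print(f(r.x).reshape(-1,2).round(1))
E
python3 fit2.py
```

```text
[ 0.53189998 -0.07268819 10.12880941  2.61141453]
[[ 0.5 -0.1]
 [-0.3  0.1]
 [-2.1  0.1]
 [ 0.5 -0.2]
 [ 0.4  0.7]
 [ 0.   1. ]
 [-0.3 -2.2]
 [ 0.4 -2.5]
 [ 0.1  0.4]
 [-0.3  0.3]]
```

```bash
python3 - <<'E'
from h import *
p=[.5319,-.0727,10.13,2.6]
g=flappt(p,[[-.065,0,.154]])[0];print(g)
print(move(g+[0,0,-.019],100.1))
E
```

```text
[ 0.46958358 -0.08383391  0.16076945]
(array([-6.1, 72.8, -1.2]), array([-0.02, -0.12,  0.02]), 'dist', 73, 'deg', np.float64(0.7))
```

Call:
{"method": "send_rows", "body": {"grip_force": 35, "rows": [{"claw": 60,"x": -6,"y": 10,"z": -1.2,"ax": 0,"ay": -0.12,"az": 0},{"claw": 60,"x": -6,"y": 28,"z": -1.2,"ax": 0,"ay": -0.12,"az": 0},{"claw": 60,"x": -6,"y": 46,"z": -1.2,"ax": 0,"ay": -0.12,"az": 0},{"claw": 60,"x": -6,"y": 62,"z": -1.2,"ax": 0,"ay": -0.12,"az": 0},{"claw": 60,"x": -6,"y": 72,"z": -1.2,"ax": 0,"ay": -0.12,"az": 0},{"claw": 130,"x": -6,"y": 72,"z": -1.2,"ax": 0,"ay": -0.12,"az": 0},{"claw": 200,"x": -6,"y": 72,"z": -1.2,"ax": 0,"ay": -0.12,"az": 0},{"claw": 255,"x": -6,"y": 72,"z": -1.2,"ax": 0,"ay": -0.12,"az": 0},{"claw": 255,"x": -6,"y": 72,"z": -1.2,"ax": 0,"ay": -0.12,"az": 0},{"claw": 255,"x": -6,"y": 72,"z": -1.2,"ax": 0,"ay": -0.12,"az": 0}]}}

```text
t: 3.7
ee_pos: [0.47, -0.0835, 0.1429]
ee_rot: [-90.0, -0.1, 100.1]
contact_force: [-0.3, 3.3, 1.1]
finger_gap: 0.231
```

```bash
python3 - <<'E'
from h import *
s=env.sense();print(s['t'],s['ee_pos'],s['ee_rot'],s['contact_force'],s['moment'],s['finger_gap'])
cv2.imwrite('pics/w2.png',env.capture('wrist'))
p=[.5319,-.0727,10.13,2.6]
R0=rot(s['ee_rot'])
g0=flappt(p,[[-.065,0,.154]])[0]
for a in list(range(0,110,8))[1:]:
    q=p.copy();q[3]=2.6+a
    d=flappt(q,[[-.065,0,.154]])[0]-g0
    print(a,(R0.T@d*1000).round(0))
E
```

```text
3.7 [ 0.4699594  -0.08346489  0.14293608] [-89.96657475  -0.13902232 100.13815674] [-0.25925892  3.28596536  1.07251436] [ 0.35938962 -0.15154063 -0.00646437] 0.23083351385197143
8 [  0. -20.  -7.]
16 [  0. -39. -17.]
24 [  0. -57. -29.]
32 [  0. -72. -44.]
40 [  0. -86. -61.]
48 [  0. -97. -79.]
56 [   0. -105.  -99.]
64 [   0. -110. -120.]
72 [   0. -113. -141.]
80 [   0. -112. -163.]
88 [   0. -109. -184.]
96 [   0. -103. -204.]
104 [   0.  -93. -224.]
```

View pics/w2.png

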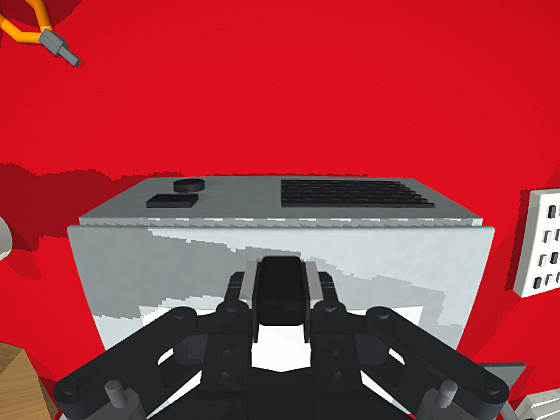

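Call:
{"method": "send_rows", "body": {"rows": [{"claw": 255,"x": 0,"y": -10,"z": -3,"ax": 0,"ay": 0,"az": 0},{"claw": 255,"x": 0,"y": -20,"z": -7,"ax": 0,"ay": 0,"az": 0},{"claw": 255,"x": 0,"y": -30,"z": -12,"ax": 0,"ay": 0,"az": 0},{"claw": 255,"x": 0,"y": -39,"z": -17,"ax": 0,"ay": 0,"az": 0},{"claw": 255,"x": 0,"y": -57,"z": -29,"ax": 0,"ay": 0,"az": 0},{"claw": 255,"x": 0,"y": -72,"z": -44,"ax": 0,"ay": 0,"az": 0},{"claw": 255,"x": 0,"y": -86,"z": -61,"ax": 0,"ay": 0,"az": 0},{"claw": 255,"x": 0,"y": -97,"z": -79,"ax": 0,"ay": 0,"az": 0}]}}

```text
t: 4.75
ee_pos: [0.5467, -0.0699, 0.2397]
ee_rot: [-89.7, -0.1, 100.1]
contact_force: [0.0, -1.5, -13.2]
finger_gap: 0.23
```

```bash
python3 - <<'E'
from h import *
s=env.sense();print(s['t'],s['ee_pos'],s['ee_rot'],s['contact_force'],s['moment'],s['finger_gap'])
cv2.imwrite('pics/s3.png',env.capture('side'))
p=[.5319,-.0727,10.13,2.6]
R0=rot(s['ee_rot'])
for a in list(range(48,110,8))[1:]:
    q=p.copy();q[3]=2.6+a
    d=flappt(q,[[-.065,0,.154]])[0]+[0,0,-.019]-s['ee_pos']
    print(a,(R0.T@d*1000).round(0))
E
```

```text
4.75 [ 0.54671996 -0.06991206  0.23965795] [-89.72433104  -0.14337146 100.11531661] [  0.03309324  -1.51432058 -13.23803624] [-0.27817307  0.29314474 -0.06191478] 0.23015800828229938
56 [ -0.  -7. -21.]
64 [ -0. -13. -41.]
72 [ -0. -15. -63.]
80 [ -0. -15. -84.]
88 [  -0.  -11. -105.]
96 [  -0.   -5. -126.]
104 [  -0.    4. -145.]
```

View pics/s3.png

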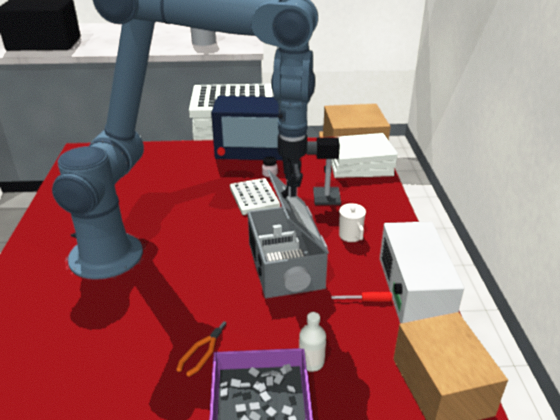

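Call:
{"method": "send_rows", "body": {"rows": [{"claw": 255,"x": 0,"y": -7,"z": -21,"ax": 0,"ay": 0,"az": 0},{"claw": 255,"x": 0,"y": -13,"z": -41,"ax": 0,"ay": 0,"az": 0},{"claw": 255,"x": 0,"y": -15,"z": -63,"ax": 0,"ay": 0,"az": 0},{"claw": 255,"x": 0,"y": -15,"z": -84,"ax": 0,"ay": 0,"az": 0},{"claw": 255,"x": 0,"y": -11,"z": -105,"ax": 0,"ay": 0,"az": 0},{"claw": 255,"x": 0,"y": -5,"z": -124,"ax": 0,"ay": 0,"az": 0},{"claw": 255,"x": 0,"y": -5,"z": -124,"ax": 0,"ay": 0,"az": 0}]}}

```text
t: 5.68
ee_pos: [0.6718, -0.048, 0.2457]
ee_rot: [-89.9, -0.1, 100.2]
contact_force: [-0.2, -1.2, -3.4]
finger_gap: 0.228
```

```bash
python3 - <<'E'
from h import *
s=env.sense();print(s['t'],s['ee_pos'],s['ee_rot'],s['contact_force'],s['moment'],s['finger_gap'],s['joints'])
a=env.capture('side');cv2.imwrite('pics/s4.png',a)
cv2.imwrite('pics/c7.png',cv2.resize(a[130:310,210:370],None,fx=3.3,fy=3.3,interpolation=2))
E
```

```text
5.675 [ 0.6717915  -0.04796706  0.24569564] [-8.99427938e+01 -9.82127909e-02  1.00159407e+02] [-0.24279348 -1.15886521 -3.37232967] [-0.22460803  0.32788782 -0.03590797] 0.22808091792611115 [-9.51100034e+00  3.44424914e+01  2.72576347e+01  8.29020705e+01
  7.32253657e-02 -1.96705119e+01]
```

View pics/c7.png

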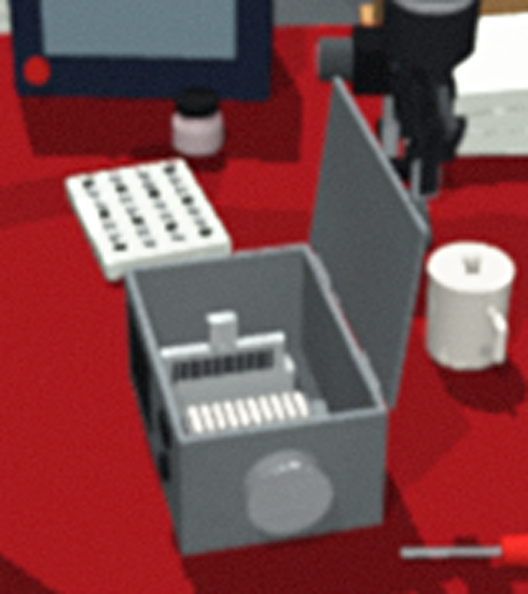

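```bash
python3 - <<'E'
from h import *
p=[.5319,-.0727,10.13,2.6]
t=unitpt(p,[[-.012,.05,.091]])[0];print(t)
for x in ([-.06,.03,.33],[-.04,.04,.24]): print(move(unitpt(p,[x])[0],100.1))
E
```

```text
[ 0.51129296 -0.02559003  0.091     ]
(array([ 30.5, -83.9, 201.7]), array([-0.01,  0.01,  0.02]), 'dist', 221, 'deg', np.float64(0.1))
(array([ 40.3,   6.1, 181.6]), array([-0.01,  0.01,  0.02]), 'dist', 186, 'deg', np.float64(0.1))
```

Call:
{"method": "send_rows", "body": {"rows": [{"claw": 170,"x": 0,"y": 0,"z": 0,"ax": 0,"ay": 0,"az": 0},{"claw": 120,"x": 0,"y": 0,"z": 0,"ax": 0,"ay": 0,"az": 0},{"claw": 90,"x": 0,"y": 0,"z": 0,"ax": 0,"ay": 0,"az": 0},{"claw": 90,"x": 0,"y": -10,"z": 0,"ax": 0,"ay": 0,"az": 0},{"claw": 90,"x": 0,"y": -35,"z": 0,"ax": 0,"ay": 0,"az": 0},{"claw": 90,"x": 0,"y": -75,"z": 0,"ax": 0,"ay": 0,"az": 0},{"claw": 90,"x": 0,"y": -105,"z": 0,"ax": 0,"ay": 0,"az": 0},{"claw": 90,"x": 0,"y": -110,"z": 0,"ax": 0,"ay": 0,"az": 0}]}}

```text
t: 6.72
ee_pos: [0.6725, -0.0484, 0.3588]
ee_rot: [-90.2, 0.0, 100.2]
contact_force: [-0.0, 0.5, -0.2]
finger_gap: 0.649
```

```bash
python3 - <<'E'
from h import *
p=[.5319,-.0727,10.13,2.6]
for x in ([-.08,.03,.33],[-.05,.04,.24]): print(move(unitpt(p,[x])[0],100.1))
E
```

```text
(array([ 30.8,  27.9, 222.8]), array([ 0.04,  0.01, -0.  ]), 'dist', 227, 'deg', np.float64(0.3))
(array([ 40.8, 118. , 193.1]), array([ 0.04,  0.01, -0.  ]), 'dist', 230, 'deg', np.float64(0.3))
```

Call:
{"method": "send_rows", "body": {"rows": [{"claw": 90,"x": 8,"y": 0,"z": 40,"ax": 0,"ay": 0,"az": 0},{"claw": 90,"x": 18,"y": 0,"z": 90,"ax": 0,"ay": 0,"az": 0},{"claw": 90,"x": 30,"y": 0,"z": 140,"ax": 0,"ay": 0,"az": 0},{"claw": 90,"x": 41,"y": 20,"z": 180,"ax": 0,"ay": 0,"az": 0},{"claw": 90,"x": 41,"y": 60,"z": 193,"ax": 0,"ay": 0,"az": 0},{"claw": 90,"x": 41,"y": 100,"z": 193,"ax": 0,"ay": 0,"az": 0},{"claw": 90,"x": 41,"y": 118,"z": 193,"ax": 0,"ay": 0,"az": 0},{"claw": 90,"x": 41,"y": 118,"z": 193,"ax": 0,"ay": 0,"az": 0}]}}

```text
t: 7.72
ee_pos: [0.4737, -0.0414, 0.2377]
ee_rot: [-90.0, -0.1, 100.2]
contact_force: [-0.4, 0.3, 0.3]
finger_gap: 0.645
```

```bash
python3 - <<'E'
from h import *
p=[.5319,-.0727,10.13,2.6]
s=env.sense();print(s['t'],s['ee_pos'].tolist(),s['ee_rot'].tolist())
im=env.capture('wrist');pose=(s['ee_pos'],s['ee_rot'])
cv2.imwrite('pics/w5r.png',im)
L=[[-.012+a,.05+b,.106] for a in(-.012,.012) for b in (-.005,.005)]+[[-.012+a,.05+b,.076] for a in(-.055,.055) for b in (-.004,.004)]+[[a,b,.12] for a in(-.085,.085) for b in (-.125,.125)]
for u in proj('wrist',unitpt(p,L),pose):
    cv2.circle(im,(int(round(u[0])),int(round(u[1]))),2,(0,255,0),1);print(u.round(1))
cv2.imwrite('pics/w5.png',im)
cv2.imwrite('pics/c8.png',cv2.resize(im[150:300,220:360],None,fx=4,fy=4,interpolation=2))
E
```

```text
7.725 [0.4736660651842517, -0.04143793113550704, 0.2377032388143503] [-90.00005404582268, -0.10377084528105902, 100.15306876566486]
[285.3 233. ]
[296.3 233. ]
[285.1 256.9]
[295.8 256.9]
[286.1 179.6]
[294.5 179.7]
[285.4 281.1]
[292.8 281.1]
[ 98.3 173.6]
[381.1 170.5]
[128.9 328.5]
[361.6 334.9]
```

View pics/w5.png

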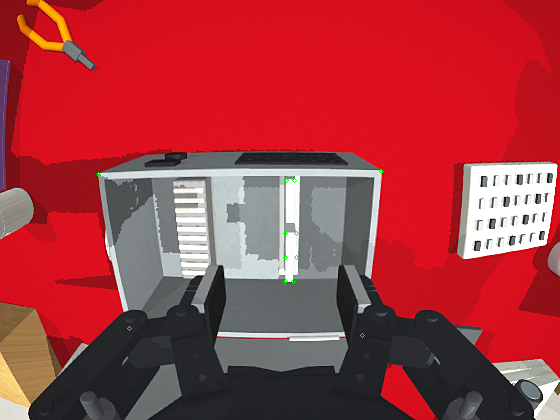

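View pics/c8.png

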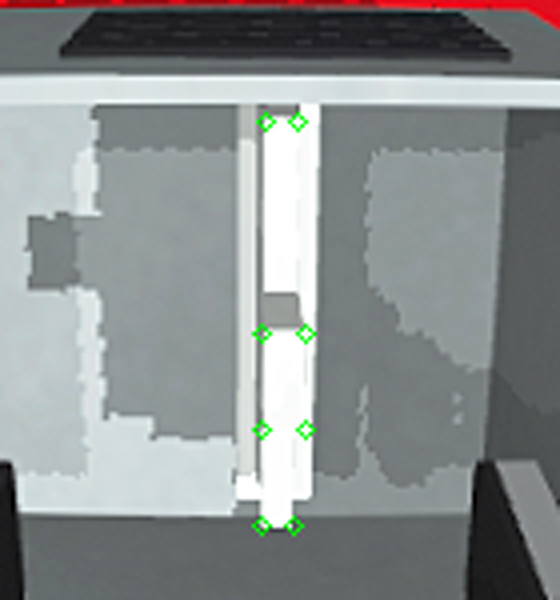

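```bash
python3 - <<'E'
from h import *
p=[.5319,-.0727,10.13,2.6]
print(move(unitpt(p,[[-.012,.0497,.073]])[0],100.13))
E
```

```text
(array([  9. , 166.2, -38.4]), array([0.02, 0.  , 0.01]), 'dist', 171, 'deg', np.float64(0.1))
```

Call:
{"method": "send_rows", "body": {"grip_force": 60, "rows": [{"claw": 110,"x": 9,"y": 10,"z": -20,"ax": 0,"ay": 0,"az": 0},{"claw": 110,"x": 9,"y": 35,"z": -38.4,"ax": 0,"ay": 0,"az": 0},{"claw": 110,"x": 9,"y": 75,"z": -38.4,"ax": 0,"ay": 0,"az": 0},{"claw": 110,"x": 9,"y": 105,"z": -38.4,"ax": 0,"ay": 0,"az": 0},{"claw": 110,"x": 9,"y": 125,"z": -38.4,"ax": 0,"ay": 0,"az": 0},{"claw": 110,"x": 9,"y": 142,"z": -38.4,"ax": 0,"ay": 0,"az": 0},{"claw": 110,"x": 9,"y": 155,"z": -38.4,"ax": 0,"ay": 0,"az": 0},{"claw": 110,"x": 9,"y": 165,"z": -38.4,"ax": 0,"ay": 0,"az": 0},{"claw": 110,"x": 9,"y": 165,"z": -38.4,"ax": 0,"ay": 0,"az": 0}]}}

```text
t: 8.9
ee_pos: [0.5111, -0.0258, 0.0739]
ee_rot: [-90.1, -0.1, 100.2]
contact_force: [-0.3, -0.4, -0.1]
finger_gap: 0.566
```

```bash
python3 - <<'E'
from h import *
p=[.5319,-.0727,10.13,2.6]
s=env.sense();print(s['t'],s['contact_force'],s['finger_gap'])
print(move(unitpt(p,[[-.012,.0497,.073]])[0],100.13))
im=env.capture('wrist');cv2.imwrite('pics/w6.png',im)
E
```

```text
8.9 [-0.31585275 -0.37701376 -0.10596202] 0.5658428459776497
(array([-0.1,  0.9, -0.3]), array([0.02, 0.  , 0.01]), 'dist', 1, 'deg', np.float64(0.1))
```

View pics/w6.png

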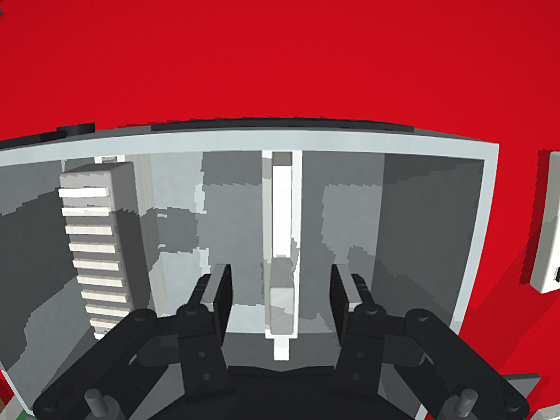

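Call:
{"method": "send_rows", "body": {"grip_force": 60, "rows": [{"claw": 150,"x": 0,"y": 0,"z": 0,"ax": 0,"ay": 0,"az": 0},{"claw": 190,"x": 0,"y": 0,"z": 0,"ax": 0,"ay": 0,"az": 0},{"claw": 215,"x": 0,"y": 0,"z": 0,"ax": 0,"ay": 0,"az": 0},{"claw": 255,"x": 0,"y": 0,"z": 0,"ax": 0,"ay": 0,"az": 0},{"claw": 255,"x": 0,"y": 0,"z": 0,"ax": 0,"ay": 0,"az": 0},{"claw": 255,"x": 0,"y": 0,"z": 0,"ax": 0,"ay": 0,"az": 0}]}}

```text
t: 9.7
ee_pos: [0.5118, -0.0259, 0.0748]
ee_rot: [-90.2, -0.0, 100.2]
contact_force: [0.1, 0.6, 4.2]
finger_gap: 0.108
```

Call:
{"method": "send_rows", "body": {"rows": [{"claw": 255,"x": 0,"y": -5,"z": 0,"ax": 0,"ay": 0,"az": 0},{"claw": 255,"x": 0,"y": -13,"z": 0,"ax": 0,"ay": 0,"az": 0},{"claw": 255,"x": 0,"y": -25,"z": 0,"ax": 0,"ay": 0,"az": 0},{"claw": 255,"x": 0,"y": -40,"z": 0,"ax": 0,"ay": 0,"az": 0},{"claw": 255,"x": 0,"y": -58,"z": 0,"ax": 0,"ay": 0,"az": 0},{"claw": 255,"x": 0,"y": -78,"z": 0,"ax": 0,"ay": 0,"az": 0},{"claw": 255,"x": 0,"y": -100,"z": 0,"ax": 0,"ay": 0,"az": 0},{"claw": 255,"x": 0,"y": -122,"z": 0,"ax": 0,"ay": 0,"az": 0},{"claw": 255,"x": 0,"y": -144,"z": 0,"ax": 0,"ay": 0,"az": 0},{"claw": 255,"x": 0,"y": -155,"z": 0,"ax": 0,"ay": 0,"az": 0},{"claw": 255,"x": 0,"y": -155,"z": 0,"ax": 0,"ay": 0,"az": 0}]}}

```text
t: 11.08
ee_pos: [0.512, -0.0262, 0.2308]
ee_rot: [-90.3, 0.0, 100.2]
contact_force: [-1.1, 0.3, -0.9]
finger_gap: 0.103
```

```bash
python3 - <<'E'
from h import *
s=env.sense();print(s['t'],s['ee_pos'].tolist(),s['ee_rot'].tolist(),s['contact_force'],s['moment'],s['finger_gap'])
a=env.capture('side');cv2.imwrite('pics/s7.png',a)
cv2.imwrite('pics/c9.png',cv2.resize(a[100:310,210:370],None,fx=2.8,fy=2.8,interpolation=2))
cv2.imwrite('pics/w7.png',env.capture('wrist'))
E
```

```text
11.075 [0.5119980945772551, -0.026178656608711867, 0.23081985575887487] [-90.30127977620154, 0.004937384107031859, 100.15458190591245] [-1.10402783  0.32439426 -0.90197899] [ 0.00119884 -0.03157656  0.01498424] 0.10273562257253743
```

View pics/c9.png

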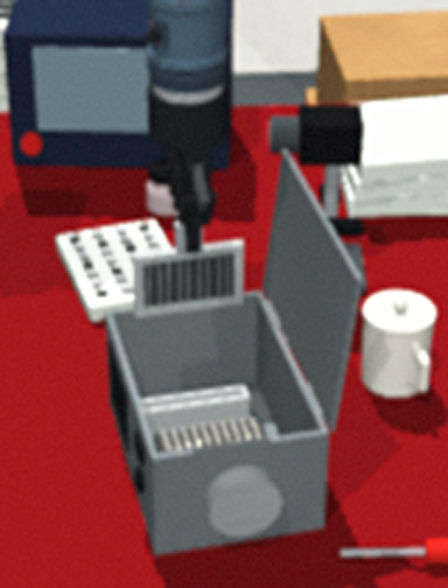

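View pics/w7.png

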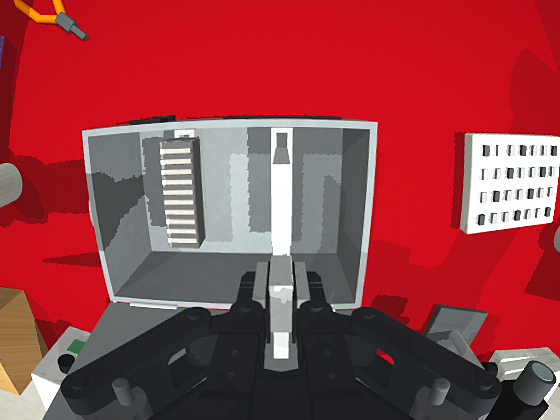

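```bash
python3 - <<'E'
from h import *
print(move([.49,.20,.235],176));print(move([.48,.285,.224],176.))
E
```

```text
(array([226.2,  -5.5, -19.2]), array([ 3.000e-02, -1.264e+01, -1.000e-02]), 'dist', 227, 'deg', np.float64(75.8))
(array([311.6,   5.6, -24.3]), array([ 3.000e-02, -1.264e+01, -1.000e-02]), 'dist', 313, 'deg', np.float64(75.8))
```

Call:
{"method": "send_rows", "body": {"rows": [{"claw": 255,"x": 10,"y": -8,"z": 0,"ax": 0,"ay": -0.6,"az": 0},{"claw": 255,"x": 35,"y": -10,"z": -2,"ax": 0,"ay": -2,"az": 0},{"claw": 255,"x": 65,"y": -10,"z": -6,"ax": 0,"ay": -3.5,"az": 0},{"claw": 255,"x": 95,"y": -10,"z": -10,"ax": 0,"ay": -5,"az": 0},{"claw": 255,"x": 125,"y": -10,"z": -13,"ax": 0,"ay": -6.5,"az": 0},{"claw": 255,"x": 155,"y": -8,"z": -16,"ax": 0,"ay": -8,"az": 0},{"claw": 255,"x": 190,"y": -6,"z": -18,"ax": 0,"ay": -9.5,"az": 0},{"claw": 255,"x": 225,"y": -3,"z": -20,"ax": 0,"ay": -11,"az": 0},{"claw": 255,"x": 260,"y": 0,"z": -22,"ax": 0,"ay": -12.2,"az": 0},{"claw": 255,"x": 290,"y": 3,"z": -24,"ax": 0,"ay": -12.6,"az": 0},{"claw": 255,"x": 311,"y": 6,"z": -24,"ax": 0.03,"ay": -12.64,"az": 0},{"claw": 255,"x": 311,"y": 6,"z": -24,"ax": 0.03,"ay": -12.64,"az": 0}]}}

```text
t: 12.68
ee_pos: [0.4787, 0.2852, 0.222]
ee_rot: [-89.9, -0.1, 176.1]
contact_force: [-0.5, -0.4, -1.4]
finger_gap: 0.106
```

```bash
python3 - <<'E'
from h import *
s=env.sense();print(s['t'],s['ee_pos'].tolist(),s['ee_rot'].tolist(),s['contact_force'],s['moment'],s['finger_gap'])
for n in ['side','scene','wrist']: cv2.imwrite(f'pics/{n}8.png',env.capture(n))
print(proj('wrist',[[.623,.2895,.19]],(s['ee_pos'],s['ee_rot'])))
a=cv2.imread('pics/side8.png');cv2.imwrite('pics/c10.png',cv2.resize(a[100:230,240:380],None,fx=4,fy=4,interpolation=2))
E
```

```text
12.675 [0.47866982981937545, 0.2851545992311411, 0.22199100288153686] [-89.87905304480267, -0.12358189648316972, 176.12978093477508] [-0.51470765 -0.36740685 -1.36360519] [-0.03184815 -0.01103697  0.04165036] 0.10551905264844524
[[ 76.49940711 264.73132126]]
```

View pics/wrist8.png

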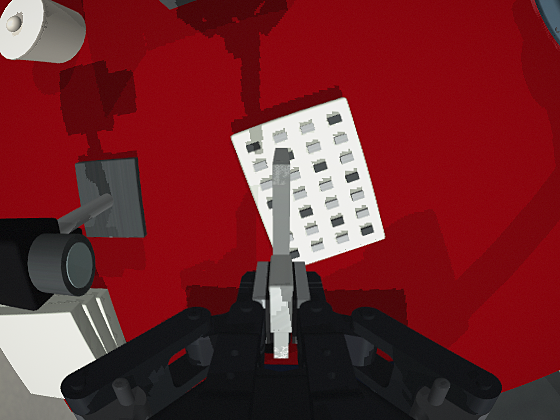

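View pics/c10.png

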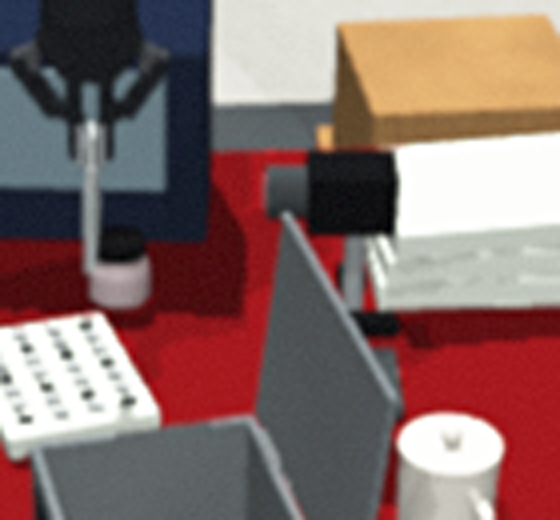

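```bash
python3 - <<'E'
import cv2
a=cv2.imread('pics/wrist8.png')
cv2.imwrite('pics/c11.png',cv2.resize(a[145:315,0:160],None,fx=4,fy=4,interpolation=2)[:600+80])
E
```

```text
(no output)
```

View pics/c11.png

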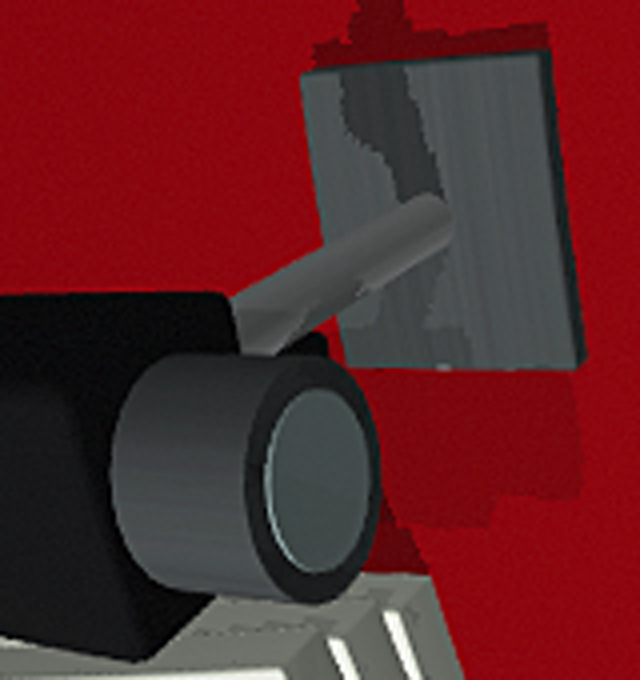

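```bash
cat > fit3.py <<'E'
from h import *
pose=(np.array([0.47866982981937545, 0.2851545992311411, 0.22199100288153686]), [-89.87905304480267, -0.12358189648316972, 176.12978093477508])
c=lambda u,v:np.array([(u+.5)/4-.5,(v+.5)/4-.5+145])
ft=np.array([c(302,74),c(540,54),c(578,368),c(350,366)])
# image up = toward -y world; left=+x
F=lambda h:np.array([[.045,-.05,h],[-.045,-.05,h],[-.045,.05,h],[.045,.05,h]])
f=lambda p:(proj('wrist',unitpt(p,F(p[3])),pose)-ft).ravel()
r=least_squares(f,[.7,.285,-4,.012],x_scale=[.01,.01,1,.01]);print(r.x,f(r.x).round(1))
f2=lambda p:(proj('wrist',unitpt(p,F(.012)),pose)-ft).ravel()
r=least_squares(f2,[.7,.285,-4],x_scale=[.01,.01,1]);print(r.x,f2(r.x).round(1))
print('lens on z',onz('wrist',c(313,480),.19,pose))
# lens circle fit: centre x,y,yaw,radius, z=.19
ob=np.array([c(310,355),c(316,604),c(245,475),c(380,480)])
th=np.linspace(0,2*np.pi,361)
def g(p):
    P=np.array([p[0],p[1],.19])+(np.c_[0*th,np.cos(th)*p[3],np.sin(th)*p[3]])@rz(p[2]).T
    q=proj('wrist',P,pose);return np.array([q[:,1].min()-ob[0,1],q[:,1].max()-ob[1,1],q[:,0].min()-ob[2,0],q[:,0].max()-ob[3,0]])
r=least_squares(g,[.623,.289,-4,.024],x_scale=[.01,.01,5,.005]);print(r.x,r.fun)
for y in (-8,-6,-4,-2,0):
    h=lambda p:g([p[0],p[1],y,p[2]]);r=least_squares(h,[.623,.289,.024],x_scale=[.01,.01,.005]);print(y,r.x,r.fun.round(2))
E
python3 fit3.py
```

```text
[ 0.69812108  0.28659767 -3.13455407  0.00477585] [ 0.1  0.  -0.1  0.   0.2  0.1 -0.1 -0.1]
[ 0.69393932  0.2851026  -3.15596752] [-0.7 -0.6  0.3 -0.7  0.7  0.9 -0.6  0.7]
lens on z [0.62167869 0.28942271 0.19      ]
[ 0.62062662  0.28939567 -4.86986064  0.02184583] [1.13686838e-13 5.68434189e-14 8.52651283e-14 2.84217094e-14]
-8 [0.62066875 0.28943445 0.0220648 ] [-0.16  0.16  0.28 -0.31]
-6 [0.6206409  0.28941019 0.021923  ] [-0.06  0.06  0.11 -0.12]
-4 [0.62061618 0.28938413 0.02178802] [ 0.05 -0.05 -0.09  0.1 ]
-2 [0.620595   0.2893564  0.02165966] [ 0.19 -0.19 -0.32  0.36]
0 [0.62057735 0.28932709 0.0215376 ] [ 0.35 -0.35 -0.58  0.66]
```

```bash
python3 - <<'E'
from h import *
print(move([.5308,.2945,.224],176.7))
E
```

```text
(array([-50.3,  -1. , -14.5]), array([-0.02, -0.12,  0.01]), 'dist', 52, 'deg', np.float64(0.7))
```

Call:
{"method": "send_rows", "body": {"rows": [{"claw": 255,"x": -10,"y": -1,"z": -4,"ax": -0.02,"ay": -0.12,"az": 0},{"claw": 255,"x": -22,"y": -1,"z": -8,"ax": -0.02,"ay": -0.12,"az": 0},{"claw": 255,"x": -35,"y": -1,"z": -12,"ax": -0.02,"ay": -0.12,"az": 0},{"claw": 255,"x": -45,"y": -1,"z": -14,"ax": -0.02,"ay": -0.12,"az": 0},{"claw": 255,"x": -50,"y": -1,"z": -14.5,"ax": -0.02,"ay": -0.12,"az": 0},{"claw": 255,"x": -50,"y": -1,"z": -14.5,"ax": -0.02,"ay": -0.12,"az": 0},{"claw": 255,"x": -50,"y": -1,"z": -14.5,"ax": -0.02,"ay": -0.12,"az": 0},{"claw": 255,"x": -50,"y": -1,"z": -14.5,"ax": -0.02,"ay": -0.12,"az": 0}]}}

```text
t: 13.82
ee_pos: [0.5302, 0.2945, 0.2241]
ee_rot: [-90.0, -0.0, 176.7]
contact_force: [-1.0, -0.4, -1.5]
finger_gap: 0.108
```

```bash
python3 - <<'E'
from h import *
s=env.sense();print(s['t'],s['ee_pos'].tolist(),s['ee_rot'].tolist(),s['contact_force'],s['finger_gap'])
I={n:env.capture(n) for n in ['side','scene','wrist']}
pose=(s['ee_pos'],s['ee_rot']);Rt=rot(s['ee_rot'])
# plate: x along tool -z/+z, y along tool x, z = -tool y ; mid at tool y=.0338
def pl(P): P=np.array(P);return s['ee_pos']+np.c_[P[:,1],.0338-P[:,2],P[:,0]]@Rt.T
L=[[a,b,c] for a in(-.055,.055) for b in(-.004,.004) for c in(-.035,.035)]+[[a,b,.065] for a in(-.012,.012) for b in(-.005,.005)]
cp=[.6207,.2893,-3.3]
th=np.linspace(0,2*np.pi,13)
ln=np.array([.6207,.2893,.19])+np.c_[0*th,.022*np.cos(th),.022*np.sin(th)]@rz(-3.3).T
for n in I:
    im=I[n];cv2.imwrite(f'pics/{n}9.png',im)
    k=4 if n!='wrist' else 1
    q=np.r_[proj(n,pl(L),pose),proj(n,ln,pose)]
    c=proj(n,pl([[0,0,0]]),pose)[0]
    if k==4:
        x0,y0=int(c[0]-60),int(c[1]-65);im=cv2.resize(im[y0:y0+130,x0:x0+140],None,fx=4,fy=4,interpolation=2);q=(q-[x0,y0]+.5)*4-.5
    for u in q: cv2.circle(im,(int(round(u[0])),int(round(u[1]))),2,(0,255,0),1)
    cv2.imwrite(f'pics/o9{n}.png',im)
E
```

```text
13.825 [0.530161528287434, 0.2945217786357493, 0.22411108777937638] [-90.0188608361381, -0.03687117678798101, 176.69258737162883] [-0.96042705 -0.43884863 -1.52334732] 0.10817203462128393
```

View pics/o9wrist.png

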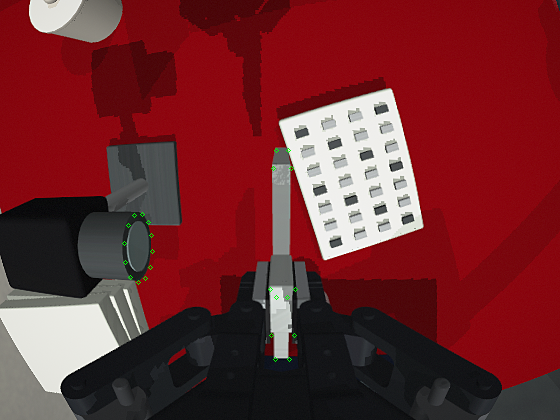

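View pics/o9side.png

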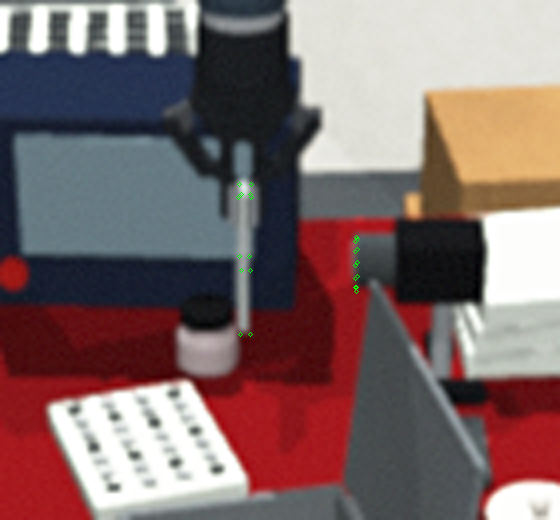

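View pics/o9scene.png

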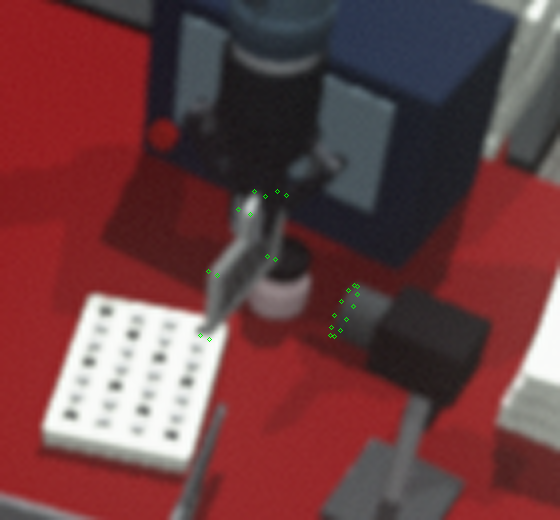

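```bash
python3 - <<'E'
import cv2
a=cv2.imread('pics/o9wrist.png')
cv2.imwrite('pics/c12.png',cv2.resize(a[130:300,60:200],None,fx=4,fy=4,interpolation=2))
cv2.imwrite('pics/c13.png',cv2.resize(a[135:375,230:340],None,fx=3,fy=3,interpolation=2))
E
```

```text
(no output)
```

View pics/c12.png

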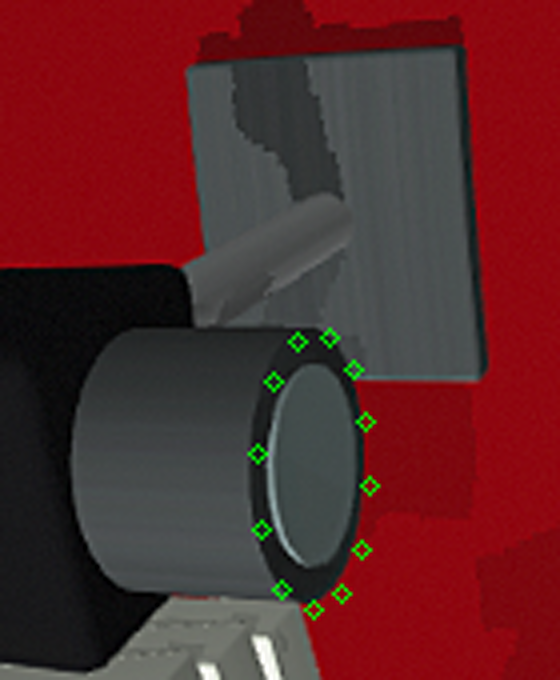

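View pics/c13.png

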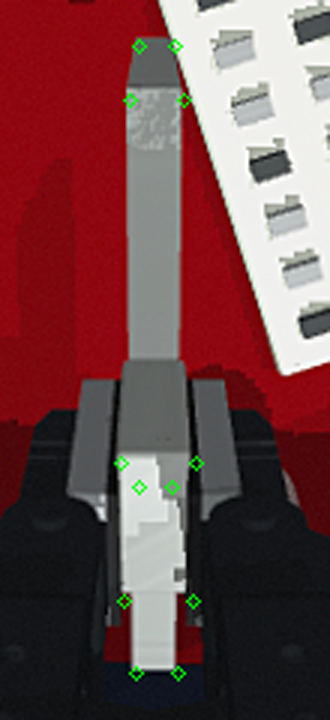

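```bash
python3 - <<'E'
from h import *
s=env.sense();print(s['t'],s['ee_pos'],s['ee_rot'],abs(s['joint_velocities']).max(),s['finger_gap'])
print(env.finish_job())
E
```

```text
13.975 [0.53025589 0.29456962 0.224102  ] [-9.00189940e+01 -3.21432409e-02  1.76693599e+02] 0.1660670326535835 0.10888715669934046
the job is handed in; nothing more can be done
None
```

View pics/side9.png

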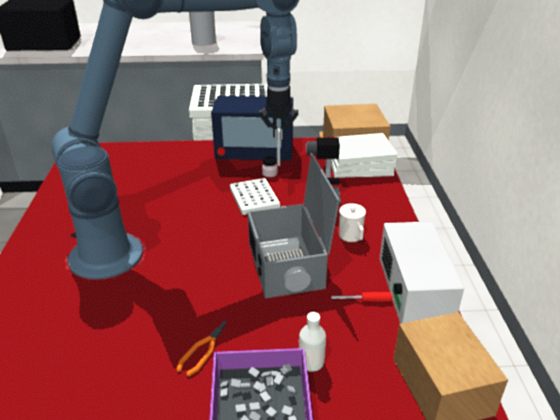

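I lifted the flap to about 98°, just past upright, and it stayed there. I drew the mesh plate straight up by its tab, leaving the cartridge in its slot. I carried the plate to the inspection camera and handed the job in at about 14 s, with the plate still held in the gripper.

- **Position:** by the measured tool pose and the lens position found with the wrist camera, the middle of the mesh is at 190 mm height. It is about 90–91 mm from the lens, and I judge it within 1–2 mm of the lens axis.
- **Facing:** the plate is upright, and its broad face is turned to match my estimate of the camera's direction, about -3.3°. The separate estimates of that angle ran from -2° to -7°.
- **Stillness and surroundings:** the arm was still and the grip steady at hand-in. The last side picture shows the flap open, the cartridge in place and nothing else visibly moved. The inspection camera looked untouched in the close crops.

**Checks that disagreed:**
- The fixed cameras put the unit about 5 mm off in y compared with the wrist camera. I used the wrist camera for the unit, and it also set the final lens position.
- In the last wrist picture, the lens and plate both sat 2–4 pixels (about 2 mm) from where I predicted. Most of that shift was common to both, so I left the pose as it was.

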